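# Put the paint pot away in the sprung supply tray

### The arm

A 6-joint arm with a two-finger parallel gripper is mounted at the origin on the work surface. World frame = base frame: x ahead of the robot, y to its left, z up, the work surface at z = 0. Lengths are in m, angles in rad, forces in N, time in s.
With the tool pointing down it reaches from about 0.3 to 0.775 m from the base axis. Payload 14.6 kg.
Tool frame: the origin (TCP) lies midway between the tips of the shut fingers; the grasp point (between the pads) lies 19 mm behind it (ctrl.hold_point_z is the distance from the TCP to the grasp point, in m); z points along the fingers, x is the direction in which the jaws open and shut, and the axes are right-handed (so a half turn about z gives the same grasp; the last joint's range is limited). The gripper opens to 94 mm and grips with 3 to 60 N. Pads are 16 mm wide; open, the fingers measure 119 mm over their backs; the gripper's body (75 mm by 177 mm) begins 78 mm behind the grasp point.
Start: joints at [-1.342, 0.3, 1.521, -0, 1.321, -0.067], TCP at [0.16, -0.526, 0.205] pointing down, gripper open.
Joint ranges: [-3.03, 3.03], [-0.79, 2.21], [0.23, 2.52], [-1.04, 4.18], [0, 3.07], [-2.55, 2.55]. Speed limits (rad/s): [2.22, 2.22, 2.57, 3.14, 3.14, 3.14].

### API

Orientations are given as [roll, pitch, yaw] about the fixed x, y, z axes, in that order (R = Rz(yaw) Ry(pitch) Rx(roll)).
In Python, from station import ctrl, viewer, ticket, nets gives the robot as it stands.
- The arm moves only by the tool carry_out, never from a script. Its argument "commands" is one flat list of numbers, 7 for each row, row after row: the closure, from -1 (fully open) to 1 (shut), so that 0 is half open, then the shift along the world's x, y, z in cm, then the turn, a rotation vector about the world's x, y, z in rad. In form: [gripper, tx, ty, tz, ax, ay, az, gripper, tx, ty, tz, ax, ay, az, ...]. A call has 1 to 12 rows; each row is the pose to reach, as a shift and turn from the pose measured when the call began; what a row does not reach only later rows make up. A row lasts 1/12 s, in which the tool goes at most 41.7 mm and 7.16 degrees, less where a joint would pass 70% of its speed; a pose out of reach is approached as far as the arm can. A call with a gripper value outside its range is refused whole. The fingers move at their own pace and stop on an object; "force" is the grip in N (left out, the last holds). Time passes only in rows, so rows that repeat a pose let the fingers close. It gives the time, the measured TCP pose, the force and the opening at its end, in the units of the state.
- ctrl.get_obs(): the state, without advancing time (a new reading comes with each control period).
- viewer.camera(name): name is "scene" or "top"; returns (picture, depth): 384x512x3 uint8, blue, green, red; 384x512 float32, m along the optical axis (not along the pixel's ray), 0 where there is no reading.
- viewer.camera_info(name): a dict with "fx", "fy", "cx", "cy" (pixels), "R" (3x3) and "t" (3): a world point X has camera coordinates R X + t. Camera axes: x right, y down, z forward; pixel columns grow to the right and rows downward; lengths in m; the calibration is good to about 2 mm. A picture is of the moment at which its call begins. camera_info takes no time and is no camera call.
- ticket.hand_in(): hands the job in, once; it reports no verdict.
Trained networks look in the newest picture that a camera, given by its name, has taken for a name from the list of things; names that differ only in an ending like _2 or _b are one class to them, and where a whole thing is asked for, a point or a joint stands for the part that bears it (a point fixed in the world has none). Each returns a list of dicts, best first, with "confidence" (0 to 1); they miss things now and then, are a little off and sometimes report something else, mostly with a low value. They report only what shows in the picture. A call takes as long as a camera call. They do not tell look-alikes from the thing itself.
- nets.silhouettes(camera, thing): "region" (384x512 bool, what is visible of it) and "extent" ([left, top, right, bottom] in pixels, round what is visible of it).
The state is a dict: "time_s": time; "qpos": joint angles; "joint_vel": joint speeds; "tau": joint torques, N m; "ee_pos": TCP position; "eef_rot": TCP orientation; "force": force on the tool from outside, world axes, zero at the start; "moment": the same for the moment, N m; "grip_width": finger opening in m.
Only numpy, scipy, OpenCV 4.12 (cv2) and the standard library are available. Lean on these libraries where they do the work, as an engineer would, in place of code of your own. Each camera call takes 0.05 s, during which the arm holds its last target. There are 200 camera calls.

### The job

The supply unit's tray is caught part-way, on its first catch. Press the release cap on top so the tray springs out, stand the short paint pot upright in it, then push the tray home gently, past the first catch and on until the second catch clicks, so that it stays shut by itself; do not force the cap or the tray against their stops, and leave the other things on the table as they are.

Things in the scene. Friction and masses are not known exactly. Their poses are not given: they have to be found in the camera images.
- unit: Low pale-grey supply unit fixed to the table, 200 mm deep (x) x 190 wide (y) x 72 high, open at the front; origin at the centre of its underside, x points from its front to its back: the tray comes out along its -x. Case front edge at x = -100 mm, roof underside at z = 64 mm.
- release: Dark round cap, 32 mm across, on the unit's roof (use point release_top). It goes straight down 9 mm against a spring (2.5 N at first, 5 N at the bottom, then a hard stop); from about 5 mm down it frees the tray. It dips by itself as a catch of the tray passes. More than 25 N counts as forcing it.
- release_top (a point): Centre of the top of the release cap, 86 mm above the table when up; in the unit's frame x = -30, y = +70 mm.
- tray: Grey tray sliding along the unit's x; origin and axes coincide with the unit's when all the way in, so its x in the unit's frame is minus the opening. Start: opening 58 mm, on the first catch; released, it springs out to 100 mm. In its frame: front plate x = -113 to -105 mm, 188 wide, z = 6 to 60; beside its +y pan wall a rail with the catches, up to z = 42 mm.
- tray_bay (a point): Point on the pan's floor in the middle of the part that lies open when the tray is out, 52 mm behind the front plate: the place for the pot. In the tray's frame the pan spans x = -105 to +66, y = -81 to +51 mm inside, floor at z = 14 mm, walls 4 mm thick up to z = 30 mm.
- tray_front (a point): Centre of the front plate's outer face, z = 35 mm; push here along the unit's +x. Springs push back 3 to 5 N; each catch adds 3 N until its click. Home (second catch) is at an opening of 0 to 30 mm, differs per unit, not seen beforehand; 1.5 mm past that click a buffer (8 N per mm) begins. Let go before that click, the tray slides out again. More than 16 N (friction included) is forcing it.
- pot: Short white paint pot with a screw lid, loose, 42 mm across and 42 mm high, about 90 g; origin at the centre of its underside, z up. It is the smallest of the white containers. It fits under the unit's roof when standing in the pan.
- glue_bottle: Tall white bottle, 42 mm across, 135 mm high; origin under its centre. To be left alone.
- paint_jar: Wide white jar, 68 mm across, 75 mm high; origin under its centre. To be left alone.
- tape_roll: Roll of tape lying flat, 104 mm across, 48 mm high; origin under its centre. To be left alone.
- phone: Dark phone lying flat, 150 x 72 x 8 mm; origin under its centre. To be left alone.
- bud_case: Small rounded white case, 60 x 46 x 22 mm; origin under its centre. To be left alone.
- pencil: Yellow pencil lying flat along its x axis, 170 mm long, 8 mm thick; origin under its centre. To be left alone.
- brush: Dark paint brush lying flat along its x axis, 200 mm long, 9 mm thick; origin under its middle. To be left alone.
Mind the look-alikes: they are no part of the job. What is shaped like the pot but brown is not meant.

How it is judged:
On the way, in this order (a step that is already met when the one before it is completed fails the run):
1. the release is pressed and the tray springs out (opening over 90 mm) (x of tray in the frame of unit below -0.09 m), for 0.2 s.
2. the pot stands upright in the tray, let go, with the tray still out (x of tray in the frame of unit below -0.08 m and contact force between the fingers and pot below 0.05 N and x of pot in the frame of tray between -0.105 and 0.07 m and y of pot in the frame of tray between -0.085 and 0.055 m and z of pot in the frame of tray between 0.009 and 0.02 m and angle between pot's own z axis and vertical below 0.15 rad), for 0.2 s.
At the end, for the whole second after the job is handed in: The tray is held home by its second catch (opening under 35 mm, at rest, by itself), with the pot standing upright (within 0.15 rad) on the floor of its pan, at rest (x of tray in the frame of unit above -0.035 m and linear speed of tray below 0.01 m/s and linear speed of pot below 0.02 m/s and x of pot in the frame of tray between -0.105 and 0.07 m and y of pot in the frame of tray between -0.085 and 0.055 m and z of pot in the frame of tray between 0.009 and 0.02 m and angle between pot's own z axis and vertical below 0.15 rad); the robot touches nothing.
It fails at once if the release cap is pressed with more than 25 N (contact force between any of the fingers, the arm and release above 25 N).
It fails at once if the tray is pushed with more than 16 N (contact force between any of the fingers, the arm and tray above 16 N).
It fails at once if another thing on the table is moved by more than 20 mm (distance of any of glue_bottle, paint_jar, tape_roll, phone, bud_case, pencil, brush from where it was at the start of the episode above 0.02 m).
It also fails if it takes over 72 s, if anything falls off the work surface, if the arm or the gripper's body presses on something with over 40 N, if the wrist force passes 120 N, or if a joint passes its speed limit or range.

## Working session

There is one attempt and no reset: what is moved stays moved. The work goes in short steps, Python scripts to look and compute and a tool call to move; the robot and the scene stay as the last step left them, time stands still between calls to the robot, and variables do not carry over. Pictures are saved under pics/ and viewed, about 8 in all and at most 12, crops included, and the job is handed in when it is done.

Besides the shell and the picture viewer there is one more tool, called after "Emit:" as name(argument=value, ...) on one line, values as JSON. carry_out: Moves the arm, as the interface text tells. Its arguments: {"type":"object","properties":{"commands":{"type":"array","items":{"type":"number"}},"force":{"type":"number"}},"required":["commands"]}

```bash
mkdir -p pics && cat > h.py <<'E'
import numpy as np, cv2
from station import ctrl, viewer, ticket, nets
def cloud(name):
    p,d=viewer.camera(name); k=viewer.camera_info(name)
    v,u=np.mgrid[0:384,0:512]
    c=np.stack([(u-k['cx'])/k['fx']*d,(v-k['cy'])/k['fy']*d,d],-1)
    W=(c-k['t'])@np.array(k['R'])
    W[d==0]=np.nan
    return p,W
E
python3 - <<'E'
from h import *
for n in ("scene","top"):
    p,W=cloud(n); cv2.imwrite(f'pics/{n}0.png',p); np.save(f'/tmp/{n}.npy',W)
    for t in ("unit","release","tray","pot","glue_bottle","paint_jar","tape_roll","phone","bud_case","pencil","brush"):
        for r in nets.silhouettes(n,t)[:4]:
            m=r['region']; q=W[m]; q=q[~np.isnan(q[:,0])]
            if len(q): 
                top=q[q[:,2]>np.percentile(q[:,2],90)-.006]
                print(n,t,round(r['confidence'],2),r['extent'],np.round(np.median(q,0),3),'top',np.round(top.mean(0),3),np.round(np.ptp(top,0),3))
print(ctrl.get_obs())
E
```

```text
scene unit 0.66 [218.8, 182.2, 302.7, 284.1] [0.707 0.035 0.072] top [0.697 0.034 0.074] [0.207 0.19  0.023]
scene tray 0.58 [234.7, 182.5, 302.4, 206.7] [0.526 0.035 0.042] top [0.533 0.035 0.062] [0.082 0.185 0.024]
scene tray 0.49 [158.9, 164.3, 178.8, 198.1] [ 0.533 -0.249  0.054] top [ 0.515 -0.255  0.076] [0.058 0.056 0.01 ]
scene pot 0.83 [116.0, 181.1, 138.9, 205.3] [ 0.576 -0.356  0.035] top [ 0.568 -0.358  0.043] [0.043 0.041 0.009]
scene pot 0.74 [128.5, 205.7, 147.9, 225.0] [ 0.654 -0.307  0.04 ] top [ 0.646 -0.31   0.043] [0.045 0.039 0.009]
scene pot 0.73 [97.4, 223.8, 118.4, 242.1] [ 0.724 -0.358  0.038] top [ 0.717 -0.362  0.043] [0.042 0.043 0.01 ]
scene pot 0.33 [159.3, 164.6, 181.9, 196.3] [ 0.532 -0.25   0.053] top [ 0.515 -0.255  0.076] [0.058 0.058 0.01 ]
scene glue_bottle 0.97 [121.0, 141.2, 136.5, 179.5] [ 0.49  -0.382  0.068] top [ 0.483 -0.385  0.127] [0.018 0.017 0.03 ]
scene glue_bottle 0.69 [372.5, 234.3, 448.8, 261.8] [0.643 0.436 0.008] top [0.643 0.436 0.009] [0.077 0.185 0.009]
scene tape_roll 0.66 [237.9, 181.4, 303.0, 203.4] [0.526 0.035 0.042] top 
[... 2349 characters left out ...]
01 ] top [0.649 0.456 0.01 ] [0.067 0.17  0.007]
{'time_s': 1.2, 'qpos': array([-1.34159002e+00,  2.99905458e-01,  1.52099330e+00, -2.07186591e-06,
        1.32070490e+00, -6.66090052e-02]), 'joint_vel': array([ 0.00028289, -0.00097798, -0.00024442,  0.00082655,  0.00168247,
       -0.00044736]), 'tau': array([-9.72580056e-04, -5.31664217e+01, -3.52920556e+01,  7.09078973e-02,
        2.13624886e-02, -6.01675015e-05]), 'ee_pos': array([ 0.16032594, -0.52610487,  0.20544542]), 'eef_rot': array([ 3.14159138e+00,  1.11199795e-05, -1.27498050e+00]), 'force': array([-0.31865498, -0.04636688, -0.57745736]), 'moment': array([-0.04480021, -0.02394719, -0.04382004]), 'grip_width': 0.0937940026434821}
```

```bash
python3 - <<'E'
import cv2,numpy as np
s=cv2.imread('pics/scene0.png');t=cv2.imread('pics/top0.png')
a=cv2.resize(s[130:290,80:320],(720,480),interpolation=cv2.INTER_CUBIC)
cv2.imwrite('pics/crop_s.png',a)
cv2.imwrite('pics/crop_t.png',cv2.resize(t[105:280,200:410],(720,600),interpolation=cv2.INTER_CUBIC))
E
```

```text
(no output)
```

View pics/crop_s.png

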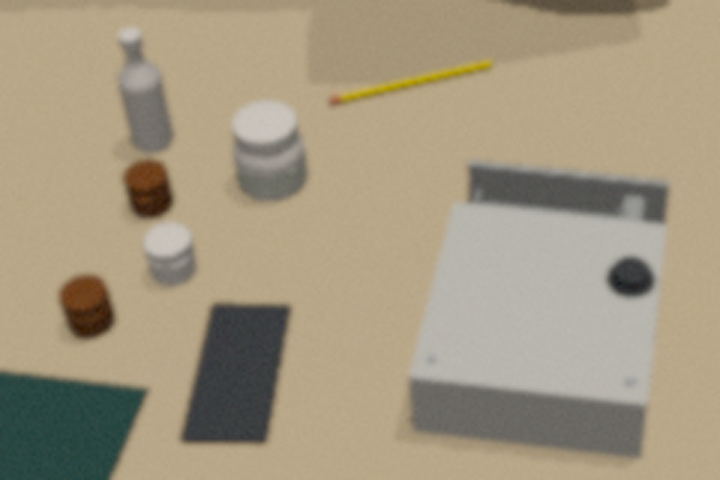

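View pics/crop_t.png

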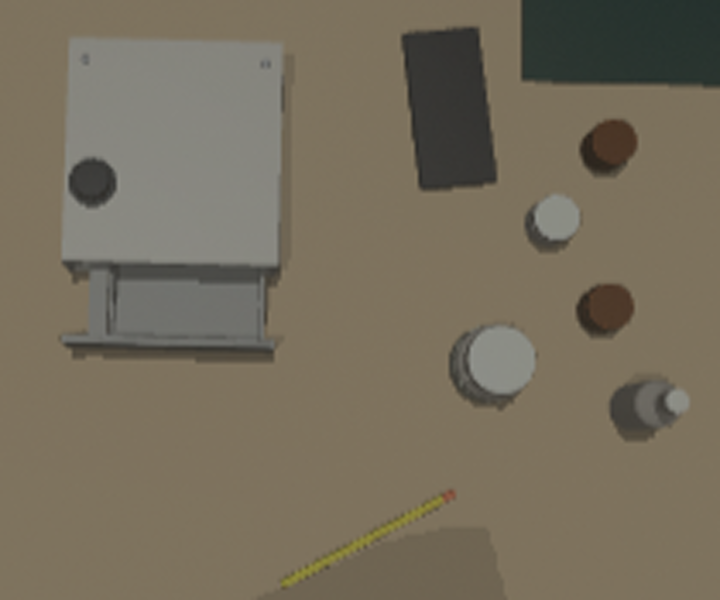

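View pics/top0.png

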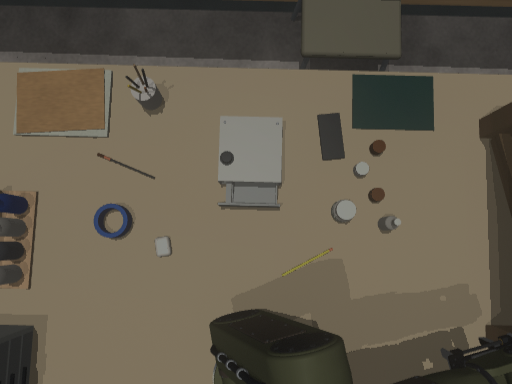

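```bash
python3 - <<'E'
import numpy as np,cv2
for n in("top","scene"):
    W=np.load(f'/tmp/{n}.npy').reshape(-1,3)
    m=(abs(W[:,2]-.072)<.004)&(W[:,0]>.56)&(W[:,0]<.85)&(abs(W[:,1]-.03)<.14)
    print(n,'roof',cv2.minAreaRect((W[m,:2]*1000).astype(np.float32)),np.median(W[m,2]))
    m=(W[:,2]>.056)&(W[:,2]<.066)&(W[:,0]>.49)&(W[:,0]<.545)&(abs(W[:,1]-.03)<.14)
    print('plate',cv2.minAreaRect((W[m,:2]*1000).astype(np.float32)), np.polyfit(W[m,1],W[m,0],1))
    m=(abs(W[:,2]-.086)<.004)&(abs(W[:,0]-.658)<.04)&(abs(W[:,1]-.1)<.04)
    print('cap',cv2.minEnclosingCircle((W[m,:2]*1000).astype(np.float32)),np.median(W[m],0))
    m=(W[:,2]>.037)&(abs(W[:,0]-.645)<.04)&(abs(W[:,1]+.311)<.035)&(W[:,2]<.05)
    print('pot',cv2.minEnclosingCircle((W[m,:2]*1000).astype(np.float32)),W[m].mean(0))
E
```

```text
top roof ((689.27880859375, 33.215065002441406), (190.39862060546875, 201.05560302734375), 89.92256164550781) 0.07228299436057412
plate ((522.0197143554688, 33.252830505371094), (8.534042358398438, 183.39376831054688), 0.10623128712177277) [-0.00257446  0.5217686 ]
cap ((658.7702026367188, 102.80953979492188), 16.09848976135254) [0.65912149 0.10358823 0.08601267]
pot ((643.599609375, -311.74725341796875), 20.91748046875) [ 0.6438567  -0.31125253  0.042739  ]
scene roof ((689.0114135742188, 33.136566162109375), (206.13523864746094, 190.54953002929688), 0.08563081175088882) 0.07320353907548555
plate ((523.2349853515625, 34.08619689941406), (184.73355102539062, 16.098175048828125), 89.63544464111328) [-0.0031077   0.52406458]
cap ((660.0785522460938, 104.2852783203125), 16.726383209228516) [0.66272752 0.10304689 0.08713258]
pot ((644.5377807617188, -311.501220703125), 22.763734817504883) [ 0.64639825 -0.31017832  0.04288242]
```

The white pot is the one to take, at top (362,169) and about (0.644, −0.311). The look-alikes are:
- two brown pots at top (378,147) and (377,195)
- the jar at (345,210)
- the bottle at (391,222)

The crop shows only the white one is both white and smallest. The unit is at (0.689, 0.0335) with yaw about 0, and the cap is at (0.659, 0.1035).

Emit:
carry_out(commands=[1,49.9,62.9,-7.5,0,0,-0.296,1,49.9,62.9,-7.5,0,0,-0.296,1,49.9,62.9,-7.5,0,0,-0.296,1,49.9,62.9,-7.5,0,0,-0.296,1,49.9,62.9,-7.5,0,0,-0.296,1,49.9,62.9,-7.5,0,0,-0.296,1,49.9,62.9,-7.5,0,0,-0.296,1,49.9,62.9,-7.5,0,0,-0.296,1,49.9,62.9,-7.5,0,0,-0.296,1,49.9,62.9,-7.5,0,0,-0.296,1,49.9,62.9,-7.5,0,0,-0.296,1,49.9,62.9,-7.5,0,0,-0.296], force=20)

```text
time_s: 2.2
ee_pos: [0.469, -0.1363, 0.1593]
eef_rot: [-3.141, -0.0, -1.571]
force: [-0.0, -1.1, -0.3]
grip_width: 0.0173
```

Emit:
carry_out(commands=[1,19,24,-3.4,0,0,0,1,19,24,-3.4,0,0,0,1,19,24,-3.4,0,0,0,1,19,24,-3.4,0,0,0,1,19,24,-3.4,0,0,0,1,19,24,-3.4,0,0,0,1,19,24,-3.4,0,0,0,1,19,24,-3.4,0,0,0,1,19,24,-3.4,0,0,0,1,19,24,-3.4,0,0,0,1,19,24,-3.4,0,0,0,1,19,24,-3.4,0,0,0])

```text
time_s: 3.2
ee_pos: [0.6588, 0.1025, 0.1257]
eef_rot: [-3.141, -0.0, -1.572]
force: [0.7, -1.1, -0.4]
grip_width: 0.0008
```

Emit:
carry_out(commands=[1,0,0.1,-2,0,0,0,1,0,0.1,-3.2,0,0,0,1,0,0.1,-3.6,0,0,0,1,0,0.1,-3.8,0,0,0,1,0,0.1,-4.0,0,0,0,1,0,0.1,-4.15,0,0,0,1,0,0.1,-4.3,0,0,0,1,0,0.1,-4.4,0,0,0,1,0,0.1,-4.5,0,0,0,1,0,0.1,-4.6,0,0,0])

```text
time_s: 4.03
ee_pos: [0.6591, 0.1034, 0.0806]
eef_rot: [-3.139, -0.0, -1.572]
force: [-2.2, -2.3, 4.0]
grip_width: 0.0005
```

Emit:
carry_out(commands=[1,0,0,-0.1,0,0,0,1,0,0,-0.1,0,0,0,1,0,0,-0.1,0,0,0,1,0,0,-0.1,0,0,0])

```text
time_s: 4.37
ee_pos: [0.6592, 0.1034, 0.0798]
eef_rot: [-3.139, -0.0, -1.572]
force: [-1.4, -0.8, 4.2]
grip_width: 0.0004
```

```bash
cat >> h.py <<'E'
def plate():
    p,W=cloud("top"); V=W.reshape(-1,3)
    m=(V[:,2]>.054)&(V[:,2]<.064)&(V[:,0]>.44)&(V[:,0]<.585)&(abs(V[:,1]-.03)<.1)
    if m.sum()<10: return p,W,None
    x=np.median(V[m,0]); return p,W,(round(float(x),4),'opening',round(float(.689-.109-x),4),int(m.sum()))
E
python3 -c "
from h import *
print(plate()[2], ctrl.get_obs()['ee_pos'], ctrl.get_obs()['force'])"
```

```text
(0.4798, 'opening', 0.1002, 69) [0.65914487 0.10335745 0.07971617] [-1.53217045 -1.73180505  4.12297587]
```

Emit:
carry_out(commands=[1,0,0,4,0,0,0,1,0,0,7,0,0,0,-1,-1.5,-41.5,7,0,0,0,-1,-1.5,-41.5,7,0,0,0,-1,-1.5,-41.5,7,0,0,0,-1,-1.5,-41.5,7,0,0,0,-1,-1.5,-41.5,7,0,0,0,-1,-1.5,-41.5,7,0,0,0,-1,-1.5,-41.5,7,0,0,0,-1,-1.5,-41.5,7,0,0,0,-1,-1.5,-41.5,7,0,0,0,-1,-1.5,-41.5,4,0,0,0])

```text
time_s: 5.42
ee_pos: [0.6456, -0.3087, 0.1293]
eef_rot: [-3.132, -0.004, -1.573]
force: [1.1, -0.1, 1.2]
grip_width: 0.0638
```

Emit:
carry_out(commands=[-1,-0.1,-0.25,-3,0,0,0,-1,-0.1,-0.25,-4,0,0,0,-1,-0.1,-0.25,-5,0,0,0,-1,-0.1,-0.25,-5,0,0,0,-1,-0.1,-0.25,-8,0,0,0,-1,-0.1,-0.25,-10,0,0,0,-1,-0.1,-0.25,-11.5,0,0,0,-1,-0.1,-0.25,-12.0,0,0,0,-1,-0.1,-0.25,-12.0,0,0,0])

```text
time_s: 6.17
ee_pos: [0.6448, -0.3103, 0.0091]
eef_rot: [-3.133, -0.004, -1.572]
force: [-1.1, -0.4, 0.7]
grip_width: 0.094
```

Emit:
carry_out(commands=[1,0,0,0,0,0,0,1,0,0,0,0,0,0,1,0,0,0,0,0,0,1,0,0,0,0,0,0,1,0,0,0,0,0,0,1,0,0,0,0,0,0,1,0,0,0,0,0,0,1,0,0,0,0,0,0,1,0,0,0,0,0,0,1,0,0,0,0,0,0], force=12)

```text
time_s: 7.0
ee_pos: [0.6448, -0.3104, 0.0092]
eef_rot: [-3.133, -0.004, -1.572]
force: [0.3, -1.2, 1.4]
grip_width: 0.0416
```

Emit:
carry_out(commands=[1,0,0,3,0,0,0,1,0,0,6.5,0,0,0,1,0,0,10,0,0,0,1,-1,3,11,0,0,0,1,-2,6,11,0,0,0,1,-3,9,11,0,0,0,1,-4,12,11,0,0,0,1,-5,15,11,0,0,0,1,-6,18,11,0,0,0,1,-7,21,11,0,0,0,1,-8,24,11,0,0,0,1,-9,27,11,0,0,0])

```text
time_s: 8.0
ee_pos: [0.554, -0.0391, 0.1192]
eef_rot: [-3.133, -0.004, -1.572]
force: [0.3, -0.2, -1.6]
grip_width: 0.0416
```

Emit:
carry_out(commands=[1,-0.8,3,0,0,0,0,1,-1.8,5.2,0,0,0,0,1,-1.8,5.75,0,0,0,0,1,-1.8,5.75,0,0,0,0,1,-1.8,5.75,-3,0,0,0,1,-1.8,5.75,-5,0,0,0,1,-1.8,5.75,-7,0,0,0,1,-1.8,5.75,-8.2,0,0,0,1,-1.8,5.75,-8.8,0,0,0,1,-1.8,5.75,-9.2,0,0,0,1,-1.8,5.75,-9.4,0,0,0,1,-1.8,5.75,-9.4,0,0,0])

```text
time_s: 9.0
ee_pos: [0.5364, 0.0182, 0.0256]
eef_rot: [-3.132, -0.004, -1.573]
force: [0.7, -0.5, -0.5]
grip_width: 0.0415
```

Emit:
carry_out(commands=[1,0,0,-0.1,0,0,0,1,0,0,-0.2,0,0,0,1,0,0,-0.22,0,0,0,1,0,0,-0.22,0,0,0])

```text
time_s: 9.33
ee_pos: [0.5366, 0.0182, 0.0237]
eef_rot: [-3.131, -0.004, -1.573]
force: [-0.7, -0.0, -1.1]
grip_width: 0.0419
```

Emit:
carry_out(commands=[-0.28,0,0,0,0,0,0,-0.28,0,0,0,0,0,0,-0.28,0,0,0,0,0,0,-0.28,0,0,0,0,0,0,-0.28,0,0,0,0,0,0,-0.28,0,0,2,0,0,0,-0.28,0,0,4,0,0,0,-0.28,0,0,7,0,0,0,-0.28,0,0,10,0,0,0,-0.28,0,0,10,0,0,0])

```text
time_s: 10.17
ee_pos: [0.5389, 0.0182, 0.1293]
eef_rot: [-3.123, -0.004, -1.572]
force: [-0.2, -0.4, 0.6]
grip_width: 0.0601
```

```bash
python3 - <<'E'
from h import *
p,W,r=plate(); print(r)
cv2.imwrite('pics/top1.png',cv2.resize(p[105:225,190:310],(600,600),interpolation=cv2.INTER_CUBIC))
q,W2=cloud('scene'); cv2.imwrite('pics/scene1.png',cv2.resize(q[130:270,190:350],(685,600),interpolation=cv2.INTER_CUBIC))
for V in (W,W2):
    V=V.reshape(-1,3); m=(abs(V[:,2]-.056)<.006)&(abs(V[:,0]-.536)<.035)&(abs(V[:,1]-.02)<.04)
    print(m.sum(),np.round(V[m].mean(0),4) if m.sum() else '')
E
```

```text
(0.4816, 'opening', 0.0984, 26)
9 [0.5176 0.0153 0.056 ]
146 [0.539  0.0191 0.0569]
```

View pics/scene1.png

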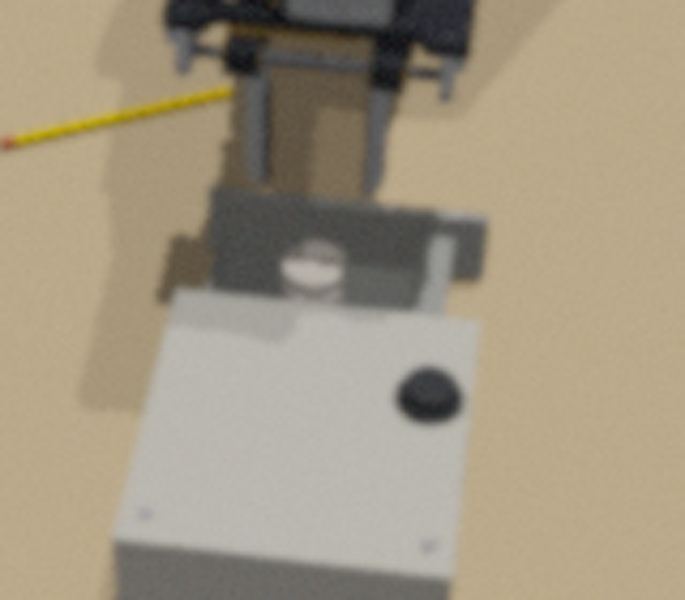

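The pot stands in the bay: its lid is at crop (312,270), its top is at z≈0.057, and the tray is out. Next I go in front of the plate.

Emit:
carry_out(commands=[1,-4,0.5,0,-0.018,0.004,0,1,-8,1,0,-0.018,0.004,0,1,-11.5,1.5,0,-0.018,0.004,0,1,-11.5,1.5,0,-0.018,0.004,0,1,-11.5,1.5,-3,-0.018,0.004,0,1,-11.5,1.5,-6,-0.018,0.004,0,1,-11.5,1.5,-8.5,-0.018,0.004,0,1,-11.5,1.5,-9.4,-0.018,0.004,0,1,-11.5,1.5,-9.4,-0.018,0.004,0,1,-11.5,1.5,-9.4,-0.018,0.004,0])

```text
time_s: 11.1
ee_pos: [0.422, 0.0332, 0.0305]
eef_rot: [-3.135, -0.022, -1.573]
force: [0.5, 0.1, 1.5]
grip_width: 0.0007
```

```bash
cat >> h.py <<'E'
def step(n=4):
    F=[];Z=[]
    for i in range(n):
        q,W=cloud('scene'); o=ctrl.get_obs(); F.append(o['force']); V=W.reshape(-1,3)
        m=(V[:,2]>.0755)&(V[:,2]<.095)&(np.hypot(V[:,0]-.6615,V[:,1]-.1035)<.011); Z.append(np.median(V[m,2]) if m.any() else 0)
    m=(V[:,2]>.05)&(V[:,2]<.066)&(V[:,0]>.44)&(V[:,0]<.585)&(V[:,1]>-.06)&(V[:,1]<-.02)
    print('t',round(o['time_s'],2),'ee',np.round(o['ee_pos'],4),'F',np.round(np.mean(F,0),2),'sd',np.round(np.std(F,0),2)[0],'cap',np.round(np.mean(Z),4),'platex',np.round(np.median(V[m,0]),4) if m.any() else None)
E
python3 -c "
from h import *
step(); print(plate()[2])"
```

```text
t 11.3 ee [0.4226 0.0332 0.0315] F [0.27 0.2  0.59] sd 0.27 cap 0.0872 platex 0.483
(0.4827, 'opening', 0.0973, 266)
```

Emit:
carry_out(commands=[1,2,0,0.35,0,0,0,1,3,0,0.35,0,0,0,1,3.4,0,0.35,0,0,0,1,3.7,0,0.35,0,0,0,1,4,0,0.35,0,0,0,1,4.3,0,0.35,0,0,0,1,4.6,0,0.35,0,0,0,1,4.8,0,0.35,0,0,0,1,5,0,0.35,0,0,0,1,5.2,0,0.35,0,0,0,1,5.4,0,0.35,0,0,0,1,5.6,0,0.35,0,0,0])

```text
time_s: 12.35
ee_pos: [0.4785, 0.0333, 0.0348]
eef_rot: [-3.132, -0.022, -1.572]
force: [-3.1, 0.4, 2.4]
grip_width: 0.0005
```

```bash
python3 -c "
from h import *
step()"
```

```text
t 12.55 ee [0.4785 0.0332 0.0349] F [-2.58  0.33  1.92] sd 0.69 cap 0.0874 platex 0.494
```

Emit:
carry_out(commands=[1,0.3,0,0,0,0,0,1,0.6,0,0,0,0,0,1,0.9,0,0,0,0,0,1,1.2,0,0,0,0,0,1,1.4,0,0,0,0,0,1,1.6,0,0,0,0,0,1,1.8,0,0,0,0,0,1,2.0,0,0,0,0,0,1,2.2,0,0,0,0,0,1,2.4,0,0,0,0,0,1,2.55,0,0,0,0,0,1,2.7,0,0,0,0,0])

```text
time_s: 13.55
ee_pos: [0.5053, 0.0333, 0.0347]
eef_rot: [-3.133, -0.022, -1.572]
force: [-7.2, 0.5, 3.7]
grip_width: 0.0007
```

```bash
python3 -c "
from h import *
step()"
```

```text
t 13.75 ee [0.5056 0.0333 0.0347] F [-3.86  0.96  0.59] sd 0.35 cap 0.0829 platex 0.5206
```

Emit:
carry_out(commands=[1,0.15,0,0,0,0,0,1,0.3,0,0,0,0,0,1,0.4,0,0,0,0,0,1,0.5,0,0,0,0,0,1,0.6,0,0,0,0,0,1,0.7,0,0,0,0,0,1,0.8,0,0,0,0,0,1,0.9,0,0,0,0,0,1,1.0,0,0,0,0,0,1,1.1,0,0,0,0,0,1,1.2,0,0,0,0,0])

```text
time_s: 14.67
ee_pos: [0.5177, 0.0333, 0.0347]
eef_rot: [-3.132, -0.022, -1.572]
force: [-4.2, 1.5, 0.9]
grip_width: 0.0001
```

```bash
python3 -c "
from h import *
step()"
```

```text
t 14.87 ee [0.5176 0.0333 0.0347] F [-3.6   1.21  0.73] sd 0.53 cap 0.0877 platex 0.5332
```

Emit:
carry_out(commands=[1,0.2,0,0,0,0,0,1,0.4,0,0,0,0,0,1,0.6,0,0,0,0,0,1,0.8,0,0,0,0,0,1,1.0,0,0,0,0,0,1,1.2,0,0,0,0,0,1,1.35,0,0,0,0,0,1,1.45,0,0,0,0,0])

```text
time_s: 15.53
ee_pos: [0.5324, 0.0333, 0.0347]
eef_rot: [-3.131, -0.022, -1.573]
force: [-3.2, 1.3, 1.5]
grip_width: 0.0007
```

```bash
python3 -c "
from h import *
step()"
```

```text
t 15.73 ee [0.5322 0.0333 0.0347] F [-3.93  1.36  0.89] sd 0.36 cap 0.0873 platex 0.5475
```

Emit:
carry_out(commands=[1,0.05,0,0,0,0,0,1,0.1,0,0,0,0,0,1,0.15,0,0,0,0,0,1,0.2,0,0,0,0,0])

```text
time_s: 16.07
ee_pos: [0.5342, 0.0333, 0.0347]
eef_rot: [-3.131, -0.022, -1.572]
force: [-4.9, 2.4, -0.0]
grip_width: 0.0003
```

```bash
python3 -c "
from h import *
step()"
```

```text
t 16.27 ee [0.5342 0.0333 0.0347] F [-3.63  1.16  0.92] sd 0.28 cap 0.0874 platex 0.5497
```

Emit:
carry_out(commands=[1,0.05,0,0,0,0,0,1,0.1,0,0,0,0,0,1,0.15,0,0,0,0,0,1,0.2,0,0,0,0,0])

```text
time_s: 16.6
ee_pos: [0.5363, 0.0333, 0.0347]
eef_rot: [-3.131, -0.022, -1.573]
force: [-4.1, 1.6, 0.9]
grip_width: 0.0004
```

```bash
python3 -c "
from h import *
step(3)"
```

```text
t 16.75 ee [0.5363 0.0333 0.0347] F [-3.79  1.33  0.7 ] sd 0.62 cap 0.0876 platex 0.5517
```

Emit:
carry_out(commands=[1,0.05,0,0,0,0,0,1,0.1,0,0,0,0,0,1,0.15,0,0,0,0,0,1,0.2,0,0,0,0,0])

```text
time_s: 17.08
ee_pos: [0.5384, 0.0333, 0.0347]
eef_rot: [-3.131, -0.022, -1.573]
force: [-4.4, 1.4, 0.8]
grip_width: 0.0006
```

```bash
python3 -c "
from h import *
step(3)"
```

```text
t 17.23 ee [0.5384 0.0333 0.0347] F [-4.09  1.17  1.04] sd 0.12 cap 0.0877 platex 0.5544
```

Emit:
carry_out(commands=[1,0.05,0,0,0,0,0,1,0.1,0,0,0,0,0,1,0.15,0,0,0,0,0,1,0.2,0,0,0,0,0])

```text
time_s: 17.57
ee_pos: [0.5405, 0.0333, 0.0347]
eef_rot: [-3.131, -0.022, -1.573]
force: [-5.2, 1.5, 1.4]
grip_width: 0.0004
```

```bash
python3 -c "
from h import *
step(3)"
```

```text
t 17.72 ee [0.5405 0.0333 0.0347] F [-3.76  1.62  0.4 ] sd 0.25 cap 0.0873 platex 0.5559
```

Emit:
carry_out(commands=[1,0.05,0,0,0,0,0,1,0.1,0,0,0,0,0,1,0.15,0,0,0,0,0,1,0.2,0,0,0,0,0])

```text
time_s: 18.05
ee_pos: [0.5425, 0.0333, 0.0347]
eef_rot: [-3.131, -0.022, -1.573]
force: [-4.6, 2.9, 0.9]
grip_width: 0.0005
```

```bash
python3 -c "
from h import *
step(3)"
```

```text
t 18.2 ee [0.5426 0.0333 0.0347] F [-3.66  1.47  0.56] sd 0.24 cap 0.0873 platex 0.5574
```

Emit:
carry_out(commands=[1,0.05,0,0,0,0,0,1,0.1,0,0,0,0,0,1,0.15,0,0,0,0,0,1,0.2,0,0,0,0,0])

```text
time_s: 18.53
ee_pos: [0.5446, 0.0333, 0.0347]
eef_rot: [-3.131, -0.022, -1.573]
force: [-4.6, 2.1, 1.6]
grip_width: 0.0002
```

```bash
python3 -c "
from h import *
step(3)"
```

```text
t 18.68 ee [0.5447 0.0333 0.0347] F [-3.47  1.92  0.68] sd 0.28 cap 0.0874 platex 0.56
```

Emit:
carry_out(commands=[1,0.05,0,0,0,0,0,1,0.1,0,0,0,0,0,1,0.15,0,0,0,0,0,1,0.2,0,0,0,0,0])

```text
time_s: 19.02
ee_pos: [0.5467, 0.0333, 0.0347]
eef_rot: [-3.131, -0.022, -1.573]
force: [-4.8, 2.9, 0.9]
grip_width: 0.0006
```

```bash
python3 -c "
from h import *
step(3)"
```

```text
t 19.17 ee [0.5468 0.0333 0.0347] F [-4.41  1.45  0.64] sd 0.13 cap 0.0877 platex 0.5623
```

Emit:
carry_out(commands=[1,0.05,0,0,0,0,0,1,0.1,0,0,0,0,0,1,0.15,0,0,0,0,0,1,0.2,0,0,0,0,0])

```text
time_s: 19.5
ee_pos: [0.5487, 0.0333, 0.0347]
eef_rot: [-3.131, -0.022, -1.573]
force: [-5.5, 1.5, 2.6]
grip_width: 0.0006
```

```bash
python3 -c "
from h import *
step(3)"
```

```text
t 19.65 ee [0.5487 0.0333 0.0347] F [-5.58  0.78  1.84] sd 0.23 cap 0.0872 platex 0.5644
```

Emit:
carry_out(commands=[1,0.05,0,0,0,0,0,1,0.1,0,0,0,0,0,1,0.15,0,0,0,0,0,1,0.15,0,0,0,0,0])

```text
time_s: 19.98
ee_pos: [0.5498, 0.0333, 0.0347]
eef_rot: [-3.132, -0.022, -1.573]
force: [-7.5, 1.5, 3.5]
grip_width: 0.0006
```

```bash
python3 -c "
from h import *
step(3)"
```

```text
t 20.13 ee [0.5498 0.0333 0.0347] F [-7.81  1.83  3.55] sd 0.5 cap 0.0871 platex 0.5657
```

Emit:
carry_out(commands=[1,0.05,0,0,0,0,0,1,0.1,0,0,0,0,0,1,0.1,0,0,0,0,0])

```text
time_s: 20.38
ee_pos: [0.5504, 0.0333, 0.0347]
eef_rot: [-3.133, -0.022, -1.572]
force: [-8.1, 1.5, 5.1]
grip_width: 0.0004
```

```bash
python3 -c "
from h import *
step(3)"
```

```text
t 20.53 ee [0.5504 0.0333 0.0347] F [-8.77  1.4   3.96] sd 0.66 cap 0.0869 platex 0.566
```

Emit:
carry_out(commands=[1,0.05,0,0,0,0,0,1,0.1,0,0,0,0,0,1,0.1,0,0,0,0,0])

```text
time_s: 20.78
ee_pos: [0.551, 0.0333, 0.0347]
eef_rot: [-3.134, -0.022, -1.572]
force: [-9.1, 1.5, 4.1]
grip_width: 0.0004
```

```bash
python3 -c "
from h import *
step(3)"
```

```text
t 20.93 ee [0.551  0.0333 0.0347] F [-8.57  1.29  4.11] sd 0.1 cap 0.087 platex 0.5665
```

Emit:
carry_out(commands=[1,0.05,0,0,0,0,0,1,0.1,0,0,0,0,0,1,0.15,0,0,0,0,0])

```text
time_s: 21.18
ee_pos: [0.552, 0.0333, 0.0348]
eef_rot: [-3.135, -0.022, -1.572]
force: [-8.7, 1.6, 5.2]
grip_width: 0.0003
```

```bash
python3 -c "
from h import *
step(3)"
```

```text
t 21.33 ee [0.552  0.0333 0.0347] F [-8.64  1.74  4.45] sd 0.69 cap 0.0858 platex 0.5673
```

Force sits at a plateau and the cap is starting to dip, so the tray is still before the click.

Emit:
carry_out(commands=[1,0.05,0,0,0,0,0,1,0.1,0,0,0,0,0,1,0.15,0,0,0,0,0])

```text
time_s: 21.58
ee_pos: [0.553, 0.0333, 0.0347]
eef_rot: [-3.137, -0.022, -1.572]
force: [-10.1, 1.3, 5.8]
grip_width: 0.0002
```

```bash
python3 -c "
from h import *
step(3)"
```

```text
t 21.73 ee [0.5531 0.0333 0.0347] F [-9.01  1.4   4.69] sd 0.08 cap 0.0857 platex 0.5679
```

Emit:
carry_out(commands=[1,0.05,0,0,0,0,0,1,0.1,0,0,0,0,0,1,0.15,0,0,0,0,0])

```text
time_s: 21.98
ee_pos: [0.554, 0.0333, 0.0348]
eef_rot: [-3.138, -0.022, -1.572]
force: [-9.6, 0.6, 6.5]
grip_width: 0.0004
```

```bash
python3 -c "
from h import *
step(3)"
```

```text
t 22.13 ee [0.5541 0.0333 0.0348] F [-9.44  1.22  4.59] sd 0.55 cap 0.0853 platex 0.569
```

Emit:
carry_out(commands=[1,0.05,0,0,0,0,0,1,0.1,0,0,0,0,0,1,0.15,0,0,0,0,0])

```text
time_s: 22.38
ee_pos: [0.555, 0.0333, 0.0348]
eef_rot: [-3.14, -0.022, -1.572]
force: [-8.3, 1.4, 5.1]
grip_width: 0.0005
```

```bash
python3 -c "
from h import *
step(3)"
```

```text
t 22.53 ee [0.5551 0.0333 0.0348] F [-9.5   1.65  5.01] sd 0.14 cap 0.0846 platex 0.5705
```

Emit:
carry_out(commands=[1,0.05,0,0,0,0,0,1,0.1,0,0,0,0,0,1,0.15,0,0,0,0,0])

```text
time_s: 22.78
ee_pos: [0.556, 0.0333, 0.0348]
eef_rot: [-3.141, -0.022, -1.572]
force: [-10.6, 2.2, 5.2]
grip_width: 0.0005
```

```bash
python3 -c "
from h import *
step(3)"
```

```text
t 22.93 ee [0.5562 0.0333 0.0348] F [-8.68  1.17  5.11] sd 0.73 cap 0.0841 platex 0.5706
```

Emit:
carry_out(commands=[1,0.05,0,0,0,0,0,1,0.1,0,0,0,0,0,1,0.15,0,0,0,0,0])

```text
time_s: 23.18
ee_pos: [0.557, 0.0333, 0.0348]
eef_rot: [3.141, -0.022, -1.572]
force: [-10.4, 1.0, 5.7]
grip_width: 0.0004
```

```bash
python3 -c "
from h import *
step(3)"
```

```text
t 23.33 ee [0.5571 0.0333 0.0348] F [-10.22   1.99   4.65] sd 0.5 cap 0.0836 platex 0.5724
```

Emit:
carry_out(commands=[1,0.05,0,0,0,0,0,1,0.1,0,0,0,0,0,1,0.15,0,0,0,0,0])

```text
time_s: 23.58
ee_pos: [0.5579, 0.0333, 0.0348]
eef_rot: [3.139, -0.022, -1.572]
force: [-10.8, 1.1, 5.3]
grip_width: 0.0005
```

```bash
python3 -c "
from h import *
step(3)"
```

```text
t 23.73 ee [0.558  0.0333 0.0348] F [-10.17   1.47   5.38] sd 0.44 cap 0.0831 platex 0.5719
```

Emit:
carry_out(commands=[1,0.05,0,0,0,0,0,1,0.1,0,0,0,0,0,1,0.13,0,0,0,0,0])

```text
time_s: 23.98
ee_pos: [0.5591, 0.0333, 0.0348]
eef_rot: [3.139, -0.022, -1.572]
force: [-6.9, 1.6, 2.7]
grip_width: 0.0003
```

```bash
python3 -c "
from h import *
step(3)"
```

```text
t 24.13 ee [0.5592 0.0333 0.0348] F [-6.42  1.44  2.36] sd 0.61 cap 0.0832 platex 0.5733
```

Emit:
carry_out(commands=[1,0.03,0,0,0,0,0,1,0.06,0,0,0,0,0])

```text
time_s: 24.3
ee_pos: [0.5596, 0.0333, 0.0348]
eef_rot: [3.138, -0.023, -1.572]
force: [-7.4, 1.8, 3.1]
grip_width: 0.0004
```

```bash
python3 -c "
from h import *
step(3)"
```

```text
t 24.45 ee [0.5596 0.0333 0.0348] F [-6.4   1.29  2.4 ] sd 0.44 cap 0.0831 platex 0.5735
```

The force stays down after the drop (10.2 to 6.4 N), which fits the click. I back off slowly to see whether the tray holds.

Emit:
carry_out(commands=[1,-0.05,0,0,0,0,0,1,-0.1,0,0,0,0,0,1,-0.15,0,0,0,0,0,1,-0.2,0,0,0,0,0,1,-0.25,0,0,0,0,0,1,-0.3,0,0,0,0,0])

```text
time_s: 24.95
ee_pos: [0.5564, 0.0332, 0.0349]
eef_rot: [3.138, -0.023, -1.572]
force: [-4.4, 0.4, 1.3]
grip_width: 0.0005
```

```bash
python3 -c "
from h import *
step(3)"
```

```text
t 25.1 ee [0.5565 0.0332 0.0349] F [-5.29  0.82  1.47] sd 0.23 cap 0.0838 platex 0.571
```

Not held: the tray followed back about 2.5 mm and still pushes at 5.3 N. The drop was only the top of the ramp, and the click comes when the cap springs back up, so I push on.

Emit:
carry_out(commands=[1,0.05,0,0,0,0,0,1,0.1,0,0,0,0,0,1,0.15,0,0,0,0,0,1,0.2,0,0,0,0,0,1,0.25,0,0,0,0,0,1,0.3,0,0,0,0,0,1,0.35,0,0,0,0,0,1,0.4,0,0,0,0,0])

```text
time_s: 25.77
ee_pos: [0.5601, 0.0332, 0.0348]
eef_rot: [3.137, -0.023, -1.572]
force: [-7.1, 0.7, 3.0]
grip_width: 0.0003
```

```bash
python3 -c "
from h import *
step(3)"
```

```text
t 25.92 ee [0.5602 0.0332 0.0348] F [-5.96  0.13  2.51] sd 0.5 cap 0.0831 platex 0.5732
```

Emit:
carry_out(commands=[1,0.05,0,0,0,0,0,1,0.1,0,0,0,0,0,1,0.1,0,0,0,0,0])

```text
time_s: 26.17
ee_pos: [0.5609, 0.0332, 0.0348]
eef_rot: [3.137, -0.023, -1.572]
force: [-7.0, 0.8, 2.7]
grip_width: 0.0
```

```bash
python3 -c "
from h import *
step(3)"
```

```text
t 26.32 ee [0.5609 0.0332 0.0348] F [-6.    0.9   2.73] sd 0.53 cap 0.0832 platex 0.5733
```

Emit:
carry_out(commands=[1,0.05,0,0,0,0,0,1,0.1,0,0,0,0,0,1,0.12,0,0,0,0,0])

```text
time_s: 26.57
ee_pos: [0.5618, 0.0332, 0.0348]
eef_rot: [3.136, -0.023, -1.572]
force: [-6.6, 1.4, 3.6]
grip_width: -0.0001
```

```bash
python3 -c "
from h import *
step(3)"
```

```text
t 26.72 ee [0.5618 0.0332 0.0348] F [-6.49  0.55  3.17] sd 0.42 cap 0.083 platex 0.5738
```

Emit:
carry_out(commands=[1,0.05,0,0,0,0,0,1,0.1,0,0,0,0,0,1,0.12,0,0,0,0,0])

```text
time_s: 26.97
ee_pos: [0.5629, 0.0332, 0.0348]
eef_rot: [3.136, -0.023, -1.572]
force: [-4.4, 1.0, 1.7]
grip_width: 0.0004
```

```bash
python3 -c "
from h import *
step(3)"
```

```text
t 27.12 ee [0.5629 0.0332 0.0348] F [-4.58  0.46  2.61] sd 0.33 cap 0.0835 platex 0.5744
```

Emit:
carry_out(commands=[1,0.05,0,0,0,0,0,1,0.07,0,0,0,0,0])

```text
time_s: 27.28
ee_pos: [0.5633, 0.0332, 0.0348]
eef_rot: [3.135, -0.023, -1.572]
force: [-7.0, 0.8, 3.8]
grip_width: 0.0001
```

```bash
python3 -c "
from h import *
step(3)"
```

```text
t 27.43 ee [0.5633 0.0332 0.0348] F [-5.71  1.07  2.5 ] sd 0.17 cap 0.0833 platex 0.5764
```

Emit:
carry_out(commands=[1,0.05,0,0,0,0,0,1,0.1,0,0,0,0,0,1,0.13,0,0,0,0,0])

```text
time_s: 27.68
ee_pos: [0.5646, 0.0332, 0.0348]
eef_rot: [3.135, -0.023, -1.572]
force: [-5.2, 1.6, 2.3]
grip_width: 0.0006
```

```bash
python3 -c "
from h import *
step(3)"
```

```text
t 27.83 ee [0.5646 0.0332 0.0348] F [-4.39  0.9   1.9 ] sd 0.3 cap 0.0872 platex 0.5762
```

The cap sprang back up to 0.0872 and the force dropped: that is the click. I back off slowly to test.

Emit:
carry_out(commands=[1,-0.05,0,0,0,0,0,1,-0.1,0,0,0,0,0,1,-0.15,0,0,0,0,0,1,-0.2,0,0,0,0,0,1,-0.25,0,0,0,0,0,1,-0.3,0,0,0,0,0])

```text
time_s: 28.33
ee_pos: [0.5617, 0.0332, 0.0349]
eef_rot: [3.135, -0.023, -1.572]
force: [-0.4, -0.2, -0.7]
grip_width: 0.0005
```

```bash
python3 -c "
from h import *
step(3)"
```

```text
t 28.48 ee [0.5617 0.0332 0.0349] F [-0.39 -0.13 -0.47] sd 0.16 cap 0.0874 platex 0.5747
```

The force is zero and the tray holds. I retreat clear, then look at the tray and pot.

Emit:
carry_out(commands=[1,-2,0,0,0,0,0,1,-5,0,0,0,0,0,1,-9,0,0,0,0,0,1,-12,0,3,0,0,0,1,-14,-4,7,0,0,0,1,-14,-8,11,0,0,0,1,-14,-12,14,0,0,0,1,-14,-16,16,0,0,0,1,-14,-18,16,0,0,0,1,-14,-18,16,0,0,0])

```text
time_s: 29.32
ee_pos: [0.4219, -0.1502, 0.1975]
eef_rot: [3.139, -0.025, -1.573]
force: [0.2, 0.5, -0.7]
grip_width: 0.0005
```

```bash
python3 - <<'E'
from h import *
step(3)
p,W=cloud('top'); V=W.reshape(-1,3)
m=(V[:,2]>.054)&(V[:,2]<.0635)&(V[:,0]>.54)&(V[:,0]<.585)&(abs(V[:,1]-.03)<.1)
print('plate',m.sum(),np.median(V[m,0]) if m.any() else None)
q,_=cloud('scene')
cv2.imwrite('pics/end.png',np.hstack([cv2.resize(p[100:230,180:310],(400,400),interpolation=cv2.INTER_CUBIC),cv2.resize(q[130:290,190:350],(400,400),interpolation=cv2.INTER_CUBIC)]))
for n in("glue_bottle","paint_jar","tape_roll","phone","bud_case","pencil","brush"):
    for r in nets.silhouettes('top',n)[:1]: print(n,round(r['confidence'],2),np.round(np.nanmedian(W[r['region']],0),3))
E
```

```text
t 29.47 ee [ 0.4216 -0.1478  0.1952] F [-0.35  0.34 -0.03] sd 0.26 cap 0.0874 platex 0.5759
plate 148 0.5763767052479281
glue_bottle 0.54 [ 0.475 -0.378  0.089]
paint_jar 0.9 [ 0.51  -0.247  0.074]
tape_roll 0.63 [0.458 0.453 0.046]
phone 0.76 [ 0.751 -0.221  0.008]
bud_case 0.55 [0.39  0.292 0.022]
pencil 0.7 [0.658 0.103 0.087]
```

View pics/end.png

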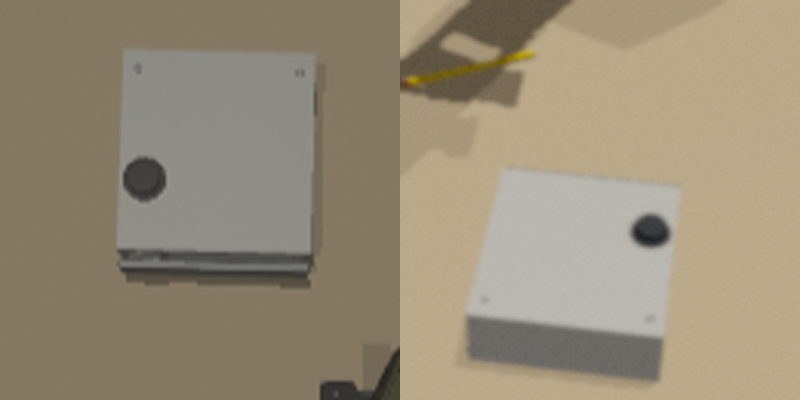

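The picture shows the tray shut by itself, with the plate at about 4 mm opening and the cap up. The pencil is untouched where it lay, and the arm is clear.

```bash
python3 -c "
from h import *
print(ticket.hand_in())"
```

```text
the job is handed in; nothing more can be done
None
```

The job is handed in, with the tray shut and held by its second catch and the white pot inside; I got no verdict.

- **Release:** I pressed the cap about 6 mm at about 4 N, and the tray sprang out to about 100 mm.
- **Pot:** I stood the short white pot in the bay. The picture and its top height of 57 mm showed it upright, with the tray still out.
- **Push home:** I pushed in small steps. An early drop in force at about 8 mm looked like the click, but backing off showed the tray was not held. I pushed on until the cap sprang back up, and on the next back-off the force was zero and the tray stayed. The highest force I read on the tool was about 12 N.

**Last checks:** the tray is at about 4 mm opening and the cap is up. The bottle, jar, tape, phone and bud case are within about 10 mm of where they were, within what the networks can tell.

**Not confirmed:**
- The pot is hidden under the roof, so I couldn't see it upright after closing.
- In the last check the network mistook the cap for the pencil and missed the brush. The pencil shows in its place in the last picture; the brush was not checked again, though the arm never went near it.

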